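Tip the medicine carton flat in its order box and close the lid

ROBOT

A 7-joint arm with a two-finger parallel gripper is mounted at the origin on the work surface. World frame = base frame: x ahead of the robot, y to its left, z up, the work surface at z = 0. Lengths are in m, angles in rad, forces in N, time in s.
With the tool pointing down it reaches from about 0.4 to 0.85 m from the base axis. Payload 10.4 kg.
Tool frame: the origin (TCP) lies at the very end of the fingers, on their centre line; the grasp point (between the pads) lies 19 mm behind it; z points along the fingers, y is the line along which they close (so a half turn about z gives the same grasp; the last joint's range is limited). The gripper opens to 87 mm and grips with 3 to 60 N. Pads are 19 mm wide; open, the fingers measure 117 mm over their backs; the gripper's body (75 mm by 190 mm) begins 51 mm behind the grasp point.
Start: joints at [1.214, 0.332, -0.065, 1.46, 0.022, 1.35, -0.088], TCP at [0.205, -0.591, 0.223] pointing down, gripper open.
Joint ranges: [-2.6, 2.6], [-0.5, 2.12], [-1.47, 1.34], [0.16, 2.42], [-1.27, 4.41], [0.06, 2.06], [-2.6, 2.6]. Speed limits (rad/s): [2.22, 2.22, 2.79, 2.79, 3.14, 3.14, 3.14].

INTERFACE

Orientations are given as a unit quaternion [x, y, z, w].
In Python, from bench import * gives the robot as it stands.
- The arm moves only by the tool step_arm, never from a script. Its arguments are lists of equal length, an entry for each row: "delta_pos": the shift along the world's x, y, z in units of 25 mm (1.0 is 25 mm), a list of three; "turn": the turn about the world's z in units of 0.12 rad (1.0 is 0.12 rad). In form: {"delta_pos": [[tx, ty, tz], ...], "turn": [turn, ...]}. A call has 1 to 12 rows; each row shifts and turns the commanded pose from where the row before left it; what a row does not reach is not made up. A row lasts 1/10 s, in which the tool goes at most 50 mm and 8.59 degrees, less where a joint would pass 70% of its speed; a pose out of reach is approached as far as the arm can. A call with a number of a shift or a turn outside -1 to 1 is refused whole. A call with a gripper value outside its range is refused whole. "grip" is the closure, from 0 (fully open) to 1 (shut), set as the call begins (left out, the last holds). The fingers move at their own pace and stop on an object; "newtons" is the grip in N (left out, the last holds). Time passes only in rows, so rows that do not move let the fingers close. It gives the time, the measured TCP pose, the force, the opening and the grip force at its end, in the units of the state.
- read_state(): the state, without advancing time (a new reading comes with each control period).
- camera(name): name is "scene" or "top"; returns a dict with "image" (420x560x3 uint8, red, green, blue), "z_map" (420x560 float32, m along the optical axis (not along the pixel's ray), 0 where there is no reading), "mtx" (3x3 intrinsics, pixels), "view" (4x4, takes a point from world to camera coordinates). Camera axes: x right, y up, looking along -z (the intrinsics and any distortion apply to the point x, -y, -z); pixel columns grow to the right and rows downward; lengths in m; the calibration is good to about 2 mm. A picture is of the moment at which its call begins.
- close_job(): hands the job in; it is judged then, once.
The state is a dict: "time": time; "joint_positions": joint angles; "joint_vel": joint speeds; "joint_torque": joint torques, N m; "ee_pos": TCP position; "eef_rot": TCP orientation; "ft_force": force on the tool from outside, world axes, zero at the start; "torque": the same for the moment, N m; "width": finger opening in m; "grip_force": force on a finger pad.
Only numpy, scipy, OpenCV 4.12 (cv2) and the standard library are available. Lean on these libraries where they do the work, as an engineer would, in place of code of your own. Each camera call takes 0.05 s, during which the arm holds its last target. There are 200 camera calls.

TASK

A carton of medicine stands on end in the open blue order box, too tall for the lid to close. Without picking anything up, gently push the carton over so that it lies flat inside the box with its white label facing up, then push the lid over and ease it fully shut without slamming it. Leave everything else on the counter where it is.

Things in the scene. Friction and masses are not known exactly. Their poses are not given: they have to be found in the camera images.
- order_box: the blue open-topped box, fixed to the counter: 142 (x) by 250 (y) by 60 mm high outside, walls and floor 6 mm thick. Origin at the centre of its underside, z up. Its lid is hinged along the top of its +x long wall. The carton stands near the +y end, with clear floor towards -y for it to fall on.
- carton: the brown card carton that stands on end in the box: 90 (x) by 45 (y) by 125 mm high as it stands, about 0.16 kg, loose. Origin at the centre of its underside as it stands, z to its top. The white label with a green stripe is on its +y face, the one nearest the box's +y end. It starts turned by at most 0.1 rad from the box. Tipped flat, it lies 45 mm high, y axis up.
- carton_center (a point): the middle of the carton, 62.5 mm from its underside. Pushed near the top of the label face towards the box's -y, the carton tips about its lower far edge and beyond about 20 degrees falls over by itself.
- lid (a joint): hinge angle of the lid: 0 when shut flat on the box, grows as it opens, 2.0 at the stop; starts between 1.65 and 1.95, standing open and leaning a little away from the box. The hinge is stiff (0.16 N m), so the lid stays wherever it is left.
- lid_hinge (a point): the middle of the hinge line, 0.5 mm above the middle of the top of the box's +x long wall; the line runs along the box's y. The point turns with the lid: its x axis points from the free edge to the hinge, its z axis out of the lid's outer face. When the lid is shut the point's axes are those of the box.
- lid_edge (a point): the middle of the lid's free edge, on the outer face (the top face when shut). The lid is a clear plastic panel in a blue frame, a flat plate 8 mm thick, 142 mm from hinge to free edge and 250 mm long, 0.15 kg, without a handle; its underside passes through the hinge line.
- scale: a white electronic scale with a perforated steel tray, 180 by 200 by 45 mm high, fixed beside the box (to its left or right); origin at the centre of its underside
- bowl: a black bowl, 120 mm across, 50 mm high, on the scale; a bystander; origin at the centre of its underside
- jar_blue: a clear round jar of dried herbs, 64 mm across, 100 mm high, with a blue lid, standing; a bystander; origin at the centre of its underside
- jar_red: a clear round jar of dried herbs, 64 mm across, 100 mm high, with a red lid, standing; a bystander; origin at the centre of its underside
- jar_white: a clear round jar of dried herbs, 64 mm across, 100 mm high, with a white lid, standing; a bystander; origin at the centre of its underside
- spare_carton: a smaller brown carton with an orange stripe, 75 by 40 by 100 mm high, standing on the counter; a bystander, to be left alone; origin at the centre of its underside
- scoop: a metal spoon lying on the counter; a bystander
Things that resemble listed ones, but are neither listed nor needed, are in the scene too. What is shaped like the carton but pink or turquoise is not meant.

How it is judged:
On the way, in this order (a step that is already met when the one before it is completed fails the run):
1. the carton lies flat in the box with its label up, the lid still open (angle between carton's own y axis and vertical below 0.12 rad and x of carton_center in the frame of order_box between -0.065 and 0.065 m and y of carton_center in the frame of order_box between -0.119 and 0.119 m and z of carton_center in the frame of order_box below 0.04 m and value of joint lid above 1.2 rad), for 0.2 s.
2. the lid is shut over the carton (value of joint lid below 0.05 rad and angle between carton's own y axis and vertical below 0.12 rad and x of carton_center in the frame of order_box between -0.065 and 0.065 m and y of carton_center in the frame of order_box between -0.119 and 0.119 m and z of carton_center in the frame of order_box below 0.04 m), for 0.2 s.
At the end, for the whole second after the job is handed in: the carton lies flat (within 7 degrees) with its label up and wholly inside the box, at rest; the lid is shut (within 0.05 rad); the other things are within 20 mm of where they were (all of step 2 and linear speed of carton below 0.02 m/s and distance of each of jar_blue, jar_red, jar_white, spare_carton, scoop, bowl from where it was at the start of the episode below 0.02 m); the robot touches nothing.
It fails at once if the carton is lifted (its underside's centre more than 60 mm above the counter; it stays under 35 mm when tipped) (height (world z) of carton above 0.06 m).
It fails at once if the carton is carried (its middle more than 95 mm above the counter) (height (world z) of carton_center above 0.095 m).
It fails at once if the lid is slammed (closing faster than 4 rad/s) (velocity of joint lid below -4 rad/s).
It fails at once if the carton is crushed (over 25 N from the fingers or arm) (contact force between any of the fingers, the arm and carton above 25 N).
It fails at once if another thing on the counter is moved by more than 30 mm (distance of any of jar_blue, jar_red, jar_white, spare_carton, scoop, bowl from where it was at the start of the episode above 0.03 m).
It also fails if it takes over 48 s, if anything falls off the work surface, if the arm or the gripper's body presses on something with over 40 N, if the wrist force passes 120 N, or if a joint passes its speed limit or range.

## Working session

There is one attempt and no reset: what is moved stays moved. The work goes in short steps, Python scripts to look and compute and a tool call to move; the robot and the scene stay as the last step left them, time stands still between calls to the robot, and variables do not carry over. Pictures are saved under pics/ and viewed, at most 10 in all, crops included, and the job is handed in when it is done.

Besides the shell and the picture viewer there is one more tool, called after "Call:" as name([rows], argument=value, ...), one row to a line, values as JSON. step_arm: Moves the arm, as the interface text tells. Shifts and turns lie within -1 to 1; 1 stands for 25 mm of shift or 0.12 rad of turn. Its arguments: {"type":"object","properties":{"delta_pos":{"type":"array"},"turn":{"type":"array"},"grip":{"type":"number"},"newtons":{"type":"number"}},"required":["delta_pos","turn"]}

```bash
mkdir -p pics
cat > h.py <<'E'
from bench import *
import numpy as np, cv2
def shot(name, fn=None):
    c=camera(name)
    if fn: cv2.imwrite('pics/'+fn, c['image'][:,:,::-1])
    K=np.array(c['mtx']);V=np.array(c['view']);z=c['z_map']
    v,u=np.mgrid[:z.shape[0],:z.shape[1]]
    p=np.stack([(u-K[0,2])/K[0,0]*z,-(v-K[1,2])/K[1,1]*z,-z,np.ones_like(z)],-1)
    w=(p@np.linalg.inv(V).T)[...,:3]
    w[z==0]=np.nan
    return c['image'],w
E
python3 - <<'E'
from h import *
for n in('scene','top'):
    im,w=shot(n,n+'0.png'); np.save(n+'0.npy',w)
s=read_state();print({k:np.round(s[k],3) for k in('time','ee_pos','eef_rot','ft_force','width','joint_positions')})
E
```

```text
{'time': np.float64(0.1), 'ee_pos': array([ 0.205, -0.59 ,  0.222]), 'eef_rot': array([ 0.986,  0.166, -0.   , -0.001]), 'ft_force': array([ 0.497, -0.296, -0.085]), 'width': np.float64(0.087), 'joint_positions': array([ 1.214,  0.333, -0.065,  1.461,  0.022,  1.35 , -0.089])}
```

View pics/scene0.png

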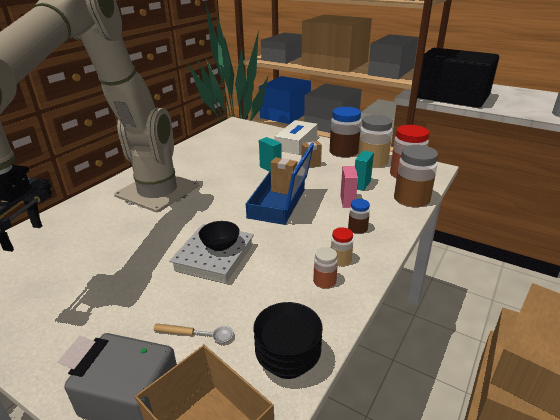

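View pics/top0.png

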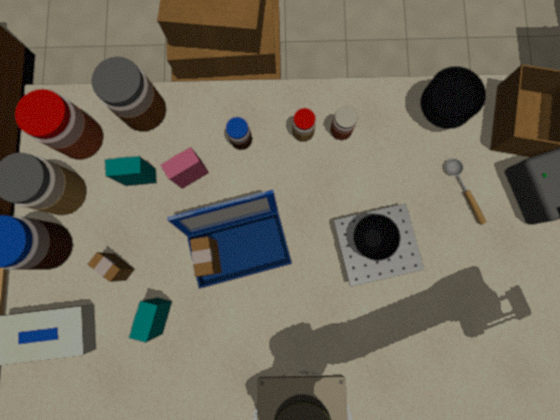

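The scene view shows the carton at (283,175) in the blue box, with the lid open. In the top view the box is at (240,245), slightly rotated, with the carton at its left (+y) end (204,257), the lid up at (225,210), and the bystanders well clear. Next I'll measure these.

Run:
```python
from h import *
im=cv2.imread('pics/top0.png');w=np.load('top0.npy')
hsv=cv2.cvtColor(im,cv2.COLOR_BGR2HSV)
roi=np.zeros(im.shape[:2],bool);roi[185:295,165:300]=1
blue=roi&(hsv[...,0]>100)&(hsv[...,0]<128)&(hsv[...,1]>120)
P=w[blue];P=P[~np.isnan(P[:,0])]
rim=P[(P[:,2]>.05)&(P[:,2]<.068)]
print('rim n',len(rim),rim.min(0),rim.max(0)); r=cv2.minAreaRect((rim[:,:2]*1000).astype(np.float32));print(r, cv2.boxPoints(r))
lid=P[P[:,2]>.08];i=lid[:,2].argmax();print('lid',lid.min(0),lid.max(0))
q=lid[lid[:,2]>lid[:,2].max()-.012];r=cv2.minAreaRect((q[:,:2]*1000).astype(np.float32));print('edge',cv2.boxPoints(r),q.mean(0))
c=roi&(hsv[...,0]<28)&(w[...,2]>.1);
c[:, :190]=0;c[:,222:]=0;c[:230]=0
C=w[c];print(len(C),C.mean(0));t=C[C[:,2]>.115];r=cv2.minAreaRect((t[:,:2]*1000).astype(np.float32));print('carton',r,cv2.boxPoints(r),np.median(t[:,2]))
for nm,(u,v) in dict(bj=(237,128),pink=(182,163),spare=(105,264),turq=(150,315),bowl=(376,236),turq2=(125,165)).items(): print(nm,w[v,u])
```

```text
rim n 542 [0.35160977 0.02256414 0.05014083] [0.54280239 0.28912583 0.06798073]
((446.3706970214844, 156.4109344482422), (141.7093048095703, 243.6610870361328), 13.763855934143066) [[348.56464  257.88528 ]
 [406.53668   21.221008]
 [544.17676   54.936584]
 [486.2047   291.60086 ]]
lid [0.48732683 0.05581546 0.08035256] [0.56870413 0.29633344 0.2051218 ]
edge [[505.97507  292.50397 ]
 [562.3487    59.311337]
 [571.1361    61.43567 ]
 [514.7625   294.6283  ]] [0.53904393 0.16857999 0.19917508]
776 [0.42586262 0.2352787  0.13027372]
carton ((426.21026611328125, 237.87136840820312), (90.38602447509766, 45.87830352783203), 8.320003509521484) [[378.17355 254.02959]
 [384.81223 208.63414]
 [474.24698 221.71315]
 [467.6083  267.10858]] 0.13195671475904802
bj [0.75915081 0.15438645 0.10087886]
pink [0.66001686 0.28961091 0.128071  ]
spare [0.41176574 0.4844393  0.10250251]
turq [0.28854044 0.35929348 0.12631505]
bowl [ 0.47213663 -0.20494057  0.05334453]
turq2 [0.65863514 0.43466945 0.12584236]
```

Call:
step_arm([
  [0.78,0.97,0.1],
  [0.78,0.97,0.1],
  [0.78,0.97,0.1],
  [0.78,0.97,0.1],
  [0.78,0.97,0.1],
  [0.78,0.97,0.1],
  [0.78,0.97,0.1],
  [0.78,0.97,0.1],
  [0.78,0.97,0.1],
  [0.78,0.97,0.1],
  [0.78,0.97,0.1],
  [0.78,0.97,0.1],
], turn=[-0.13,-0.13,-0.13,-0.13,-0.13,-0.13,-0.13,-0.13,-0.13,-0.13,-0.13,-0.13], grip=1)

```text
time: 1.3
ee_pos: [0.4392, -0.2984, 0.2524]
eef_rot: [0.997, 0.073, -0.0, -0.0]
ft_force: [0.4, -0.4, -0.9]
width: 0.0028
grip_force: 0.0
```

Call:
step_arm([
  [-0.04,0.97,0],
  [-0.04,0.97,0],
  [-0.04,0.97,0],
  [-0.04,0.97,0],
  [-0.04,0.97,0],
  [-0.04,0.97,0],
  [-0.04,0.97,0],
  [-0.04,0.97,0],
  [-0.04,0.97,0],
  [-0.04,0.97,0],
  [-0.04,0.97,0],
  [-0.04,0.97,0],
], turn=[0,0,0,0,0,0,0,0,0,0,0,0])

```text
time: 2.5
ee_pos: [0.4264, -0.0075, 0.2524]
eef_rot: [0.997, 0.073, -0.0, 0.0]
ft_force: [-0.2, -0.1, 0.2]
width: 0.0005
grip_force: 0.0
```

Call:
step_arm([
  [-0.04,0.97,0],
  [-0.04,0.97,0],
  [-0.04,0.97,0],
  [-0.04,0.97,0],
  [-0.04,0.97,0],
  [-0.04,0.97,0],
  [-0.04,0.97,0],
  [-0.04,0.97,0],
  [-0.04,0.97,0],
  [-0.04,0.97,0],
  [-0.04,0.97,0],
  [-0.04,0.97,0],
], turn=[0,0,0,0,0,0,0,0,0,0,0,0])

```text
time: 3.7
ee_pos: [0.4146, 0.2832, 0.2524]
eef_rot: [0.997, 0.073, -0.0, 0.0]
ft_force: [-0.1, 0.3, 0.3]
width: 0.0004
grip_force: 0.0
```

Call:
step_arm([
  [0.1,0.9,0],
  [0,0,-1],
  [0,0,-1],
  [0,0,-1],
  [0,0,-1],
  [0,0,-1],
  [0,0,-0.9],
  [0,0,0],
], turn=[0,0,0,0,0,0,0,0])

```text
time: 4.5
ee_pos: [0.4157, 0.3036, 0.1023]
eef_rot: [0.997, 0.073, -0.002, 0.001]
ft_force: [0.4, -0.4, -0.2]
width: 0.0003
grip_force: 0.0
```

Run:
```python
from h import *
a,_=shot('scene');b,_=shot('top')
p=np.hstack([cv2.resize(a[100:250,180:380],(400,300),interpolation=2),cv2.resize(b[160:310,140:340],(400,300),interpolation=2)])
cv2.imwrite('pics/pre.png',p[:,:,::-1])
```

```text
(no output)
```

View pics/pre.png

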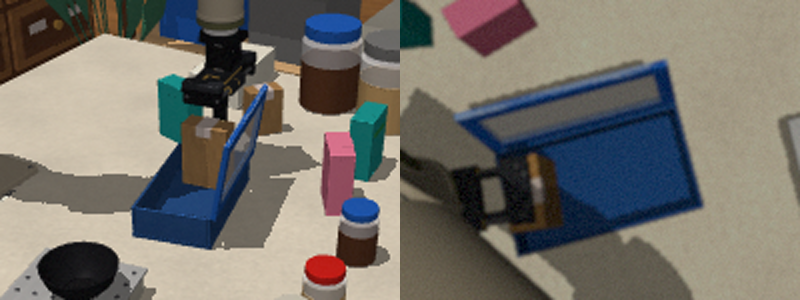

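The gripper is behind the carton's label face, at (210,115) left and (510,190) right, clear of the lid. Next comes the push.

Call:
step_arm([
  [0.06,-0.4,0],
  [0.06,-0.4,0],
  [0.04,-0.3,0],
  [0.04,-0.3,0],
  [0.04,-0.3,0],
  [0.04,-0.3,0],
  [0.04,-0.3,0],
  [0.04,-0.3,0],
], turn=[0,0,0,0,0,0,0,0])

```text
time: 5.4
ee_pos: [0.4263, 0.2393, 0.105]
eef_rot: [0.997, 0.073, -0.0, 0.0]
ft_force: [-0.1, 0.1, 0.2]
width: 0.0001
grip_force: 0.0
```

Run:
```python
from h import *
a,_=shot('scene');b,_=shot('top')
p=np.hstack([cv2.resize(a[100:250,180:380],(400,300),interpolation=2),cv2.resize(b[160:310,140:340],(400,300),interpolation=2)])
cv2.imwrite('pics/push.png',p[:,:,::-1])
```

```text
(no output)
```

View pics/push.png

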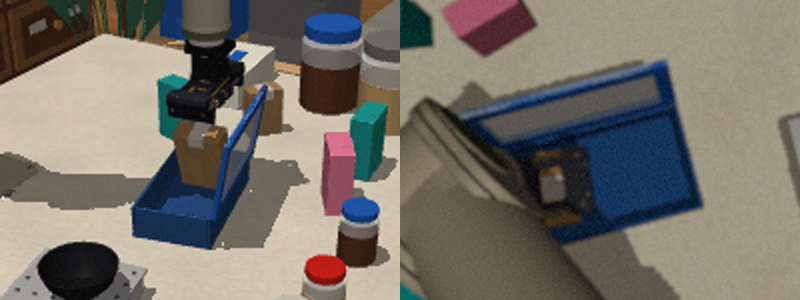

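The carton is tilting towards -y (200,150 left) and hasn't fallen yet, so I'll keep pushing gently.

Call:
step_arm([
  [0.03,-0.25,0],
  [0.03,-0.25,0],
  [0.03,-0.25,0],
  [0.03,-0.25,0],
  [0,0,0],
  [0,0,0],
  [0,0.5,0.3],
  [0,0.5,1],
  [0,0,1],
  [0,0,1],
  [0,0,1],
], turn=[0,0,0,0,0,0,0,0,0,0,0])

```text
time: 6.6
ee_pos: [0.4288, 0.2416, 0.2143]
eef_rot: [0.997, 0.074, 0.0, -0.0]
ft_force: [1.0, 0.6, 0.4]
width: 0.0003
grip_force: 0.0
```

Run:
```python
from h import *
a,_=shot('scene');b,_=shot('top')
p=np.hstack([cv2.resize(a[100:250,180:380],(400,300),interpolation=2),cv2.resize(b[160:310,140:340],(400,300),interpolation=2)])
cv2.imwrite('pics/fall.png',p[:,:,::-1])
```

```text
(no output)
```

View pics/fall.png

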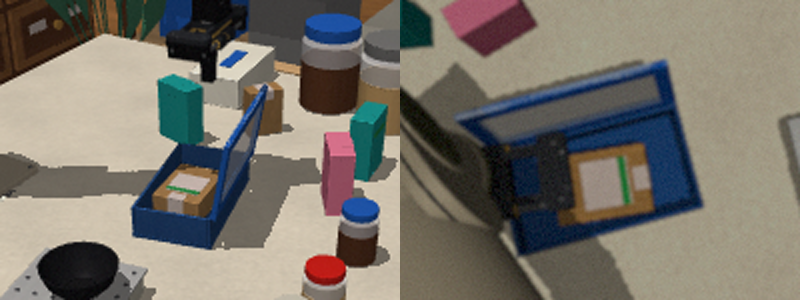

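The carton lies flat with its label up, at (610,180) right, and the lid is still open. Now I'll go over the lid to its outer side.

Call:
step_arm([
  [0,0,1],
  [0,0,0.9],
  [0.9,-0.3,0],
  [0.9,-0.3,0],
  [0.9,-0.3,0],
  [0.9,-0.3,0],
  [0.9,-0.3,0],
  [0.9,-0.3,0],
  [0.9,-0.3,0],
  [0,0,0],
], turn=[0,0,0.11,0.11,0.11,0.11,0.11,0.11,0.11,0])

```text
time: 7.7
ee_pos: [0.5888, 0.1864, 0.2587]
eef_rot: [0.993, 0.118, -0.001, -0.0]
ft_force: [0.1, 0.3, -0.5]
width: 0.0002
grip_force: 0.0
```

Call:
step_arm([
  [0,0,-0.9],
  [0,0,-0.9],
  [0,0,-0.9],
  [0,0,-0.9],
  [0,0,-0.6],
  [0,0,0],
], turn=[0,0,0,0,0,0])

```text
time: 8.3
ee_pos: [0.5854, 0.1878, 0.1531]
eef_rot: [0.993, 0.12, -0.002, 0.0]
ft_force: [-0.3, 0.5, 0.3]
width: 0.0005
grip_force: 0.0
```

Run:
```python
from h import *
a,_=shot('scene');b,_=shot('top')
p=np.hstack([cv2.resize(a[100:250,180:380],(400,300),interpolation=2),cv2.resize(b[160:310,140:340],(400,300),interpolation=2)])
cv2.imwrite('pics/lid.png',p[:,:,::-1])
```

```text
(no output)
```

View pics/lid.png

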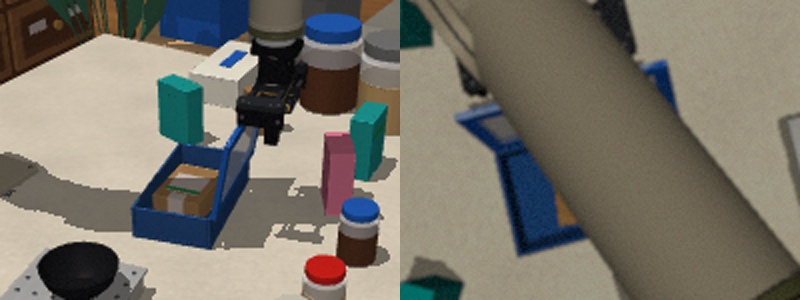

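The finger is behind the lid at (268,135) left, with a gap to it. I'll push it over towards the box's -x.

Call:
step_arm([
  [-0.485,-0.12,0],
  [-0.485,-0.12,0],
  [-0.485,-0.12,0],
  [-0.485,-0.12,0],
  [-0.485,-0.12,0],
  [-0.485,-0.12,0],
  [-0.485,-0.12,0],
  [-0.485,-0.12,0],
  [-0.485,-0.12,0],
  [-0.485,-0.12,0],
  [-0.485,-0.12,0],
  [0,0,0],
], turn=[0,0,0,0,0,0,0,0,0,0,0,0])

```text
time: 9.6
ee_pos: [0.4532, 0.1548, 0.1564]
eef_rot: [0.993, 0.119, 0.001, 0.001]
ft_force: [-0.5, -0.0, -0.1]
width: 0.0002
grip_force: 0.0
```

Run:
```python
from h import *
a,_=shot('scene');b,_=shot('top')
p=np.hstack([cv2.resize(a[100:250,180:380],(400,300),interpolation=2),cv2.resize(b[160:310,140:340],(400,300),interpolation=2)])
cv2.imwrite('pics/lid2.png',p[:,:,::-1])
```

```text
(no output)
```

View pics/lid2.png

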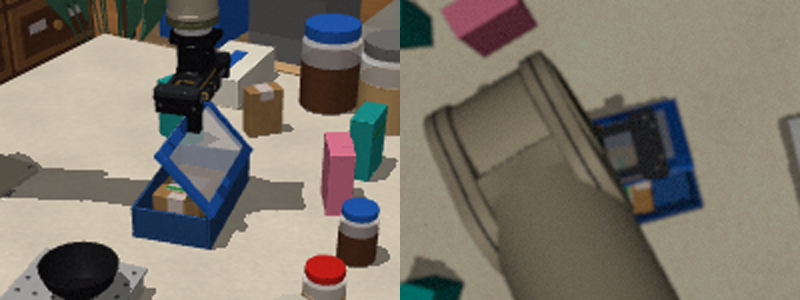

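The lid leans about 0.85 rad over the box, with the finger on its outer face. I'll follow the arc down.

Call:
step_arm([
  [-0.4,-0.1,-0.42],
  [-0.4,-0.1,-0.42],
  [-0.25,-0.06,-0.41],
  [-0.25,-0.06,-0.41],
  [-0.16,-0.04,-0.45],
  [-0.16,-0.04,-0.45],
  [-0.08,-0.02,-0.4],
  [-0.08,-0.02,-0.3],
  [0,0,-0.2],
  [0,0,-0.1],
  [0,0,0],
], turn=[0,0,0,0,0,0,0,0,0,0,0])

```text
time: 10.8
ee_pos: [0.4086, 0.1434, 0.0682]
eef_rot: [0.993, 0.119, -0.001, 0.001]
ft_force: [-21.4, -7.9, 52.7]
width: 0.0006
grip_force: 25.8
```

Contact force shows the lid is seated at z = 0.068. I'll ease off, hold, and retreat upwards.

Call:
step_arm([
  [0,0,0.04],
  [0,0,0.04],
  [0,0,0],
  [0.2,0.05,0.3],
  [0,0,0.8],
  [0,0,1],
  [0,0,1],
  [0,0,1],
  [0,-1,1],
  [0,-1,0],
  [0,-1,0],
  [0,-1,0],
], turn=[0,0,0,0,0,0,0,0,0,0,0,0])

```text
time: 12.0
ee_pos: [0.4143, 0.0437, 0.196]
eef_rot: [0.993, 0.119, 0.001, 0.0]
ft_force: [0.8, -1.0, 0.9]
width: 0.0008
grip_force: 0.0
```

Call:
step_arm([
  [0,-1,0],
  [0,-1,0],
  [0,-1,0],
  [0,-1,0],
  [0,-1,0],
  [0,-1,0],
  [0,0,0],
], turn=[0,0,0,0,0,0,0])

```text
time: 12.7
ee_pos: [0.4138, -0.1085, 0.1955]
eef_rot: [0.993, 0.117, -0.0, 0.0]
ft_force: [-0.1, 1.3, -0.2]
width: 0.0008
grip_force: 0.0
```

Run:
```python
from h import *
a,_=shot('scene');b,w=shot('top')
hsv=cv2.cvtColor(b,cv2.COLOR_RGB2HSV);m=(hsv[...,0]>100)&(hsv[...,0]<128)&(hsv[...,1]>120)&(w[...,2]>.045)
m[:185]=0;m[310:]=0;m[:,:165]=0;m[:,310:]=0
P=w[m];A=np.c_[P[:,:2],np.ones(len(P))];k=abs(P[:,2]-np.median(P[:,2]))<.015
s=np.linalg.lstsq(A[k],P[k,2],rcond=None)[0];print(len(P),s,np.median(P[:,2]),P[:,2].max())
p=np.hstack([cv2.resize(a[100:250,180:380],(400,300),interpolation=2),cv2.resize(b[160:310,140:340],(400,300),interpolation=2)])
cv2.imwrite('pics/end.png',p[:,:,::-1])
```

```text
1858 [-3.00210670e-05  1.71815345e-04  6.98283984e-02] 0.06982501218016335 0.3095922278101372
```

View pics/end.png

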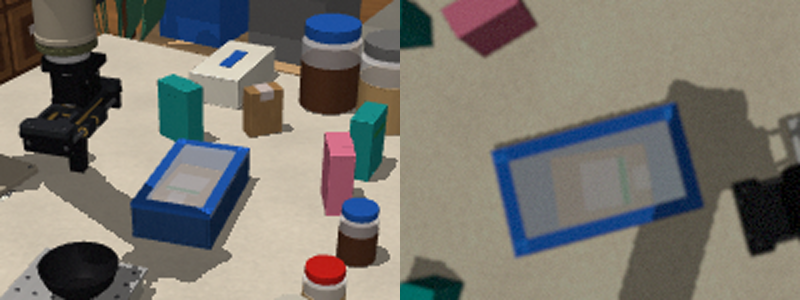

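The lid is flat (slope about 0) over the carton, whose label faces up at (600,185) right. The gripper is clear of everything, so I'm handing in.

```bash
python3 -c "
from bench import *
print(close_job())"
```

```text
the job is handed in; nothing more can be done
None
```

The carton lies flat in the box with its label up and the lid is fully shut over it. The other items weren't touched, and the job is handed in (no verdict was returned).

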